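Preset a pitch reference with its thumbwheels and load it

ROBOT

A 6-joint arm with a two-finger parallel gripper is mounted at the origin on the work surface. World frame = base frame: x ahead of the robot, y to its left, z up, the work surface at z = 0. Lengths are in mm, angles in rad, forces in N, time in s.
With the tool pointing down it reaches from about 300 to 775 mm from the base axis. Payload 14.6 kg.
Tool frame: the origin (TCP) lies on the front face of the gripper's body, between the roots of the fingers; the fingertips stand 97 mm ahead of it and the grasp point (between the pads) lies 78 mm ahead of it; z points along the fingers, y is the direction in which the jaws open and shut (so a half turn about z gives the same grasp; the last joint's range is limited). The gripper opens to 94 mm and grips with 3 to 60 N. Pads are 16 mm wide; open, the fingers measure 119 mm over their backs; the gripper's body (75 mm by 177 mm) begins 78 mm behind the grasp point.
Start: joints at [1.259, 0.3, 1.521, -0, 1.321, -0.067], TCP at [133.297, 533.593, 302.646] pointing down, gripper open.
Joint ranges: [-3.03, 3.03], [-0.79, 2.21], [0.23, 2.52], [-1.04, 4.18], [0, 3.07], [-2.55, 2.55]. Speed limits (rad/s): [2.22, 2.22, 2.57, 3.14, 3.14, 3.14].

INTERFACE

Orientations are given as [roll, pitch, yaw] about the fixed x, y, z axes, in that order (R = Rz(yaw) Ry(pitch) Rx(roll)).
In Python, from cell import manip, eyes, finder gives the robot as it stands.
- The arm moves only by the tool drive_tool, never from a script. Its argument "rows" is a list of rows, each an object with "offset": the shift along the tool's x, y, z in mm, a list of three; "spin": the turn about the tool's z in degrees; "jaw": the finger opening in mm, from 0 to 94. In form: [{"offset": [dx, dy, dz], "spin": spin, "jaw": jaw}, ...]. A call has 1 to 20 rows; each row shifts and turns the commanded pose from where the row before left it, along the tool's axes as they then stand; what a row does not reach is not made up. A row lasts 1/10 s, in which the tool goes at most 50 mm and 8.59 degrees, less where a joint would pass 70% of its speed; a pose out of reach is approached as far as the arm can. A call is refused whole if a number of a shift passes 50 or a number of a turn 8.59, either way. A call with a gripper value outside its range is refused whole. The fingers move at their own pace and stop on an object; "force" is the grip in N (left out, the last holds). Time passes only in rows, so rows that do not move let the fingers close. It gives the time, the measured TCP pose, the force and the opening at its end, in the units of the state.
- manip.read_state(): the state, without advancing time (a new reading comes with each control period).
- eyes.camera(name): name is "scene" or "side" or "wrist"; returns a dict with "color" (420x560x3 uint8, blue, green, red), "depth" (420x560 float32, mm along the optical axis (not along the pixel's ray), 0 where there is no reading), "vfov" (degrees; the focal length in pixels is half the picture's height over the tangent of half this angle, whatever the lens; pixels are square), "cx", "cy" (the principal point, pixels), "D" ([k1, k2, p1, p2, k3] as OpenCV has them; the pictures are not rectified), "rvec" (rotation vector, rad) and "tvec" (3), from world to camera coordinates, as OpenCV has them. Camera axes: x right, y down, z forward; pixel columns grow to the right and rows downward; lengths in mm; the calibration is good to about 2 mm. A picture is of the moment at which its call begins.
- manip.sign_off(): hands the job in, once; it reports no verdict.
Trained networks look in the newest picture that a camera, given by its name, has taken for a name from the list of things; names that differ only in an ending like _2 or _b are one class to them, and where a whole thing is asked for, a point or a joint stands for the part that bears it (a point fixed in the world has none). Each returns a list of dicts, best first, with "p" (0 to 1); they miss things now and then, are a little off and sometimes report something else, mostly with a low value. They report only what shows in the picture. A call takes as long as a camera call.
- finder.find_in(camera, target): "uv" ([column, row] in pixels, amid what is visible of it).
The state is a dict: "clock": time; "joints": joint angles; "qd": joint speeds; "effort": joint torques, N m; "eef_pos": TCP position; "eef_rot": TCP orientation; "wrist_force": force on the tool from outside, world axes, zero at the start; "moment": the same for the moment, N m; "finger_gap": finger opening in mm.
Only numpy, scipy, OpenCV 4.12 (cv2) and the standard library are available. Lean on these libraries where they do the work, as an engineer would, in place of code of your own. Each camera call takes 0.05 s, during which the arm holds its last target. There are 200 camera calls.

TASK

Set the three-digit preset on the bench pitch reference to 472 hertz with its thumbwheels (hundreds, tens, units from left to right as seen from the robot; 4, 7 and 2 dots at the index marks on top), each wheel clicked fully into its place, then press the round load key beside them well down (about 6 mm) and let it come back up. Stroke the wheels and press the key gently, never with more than 15 newtons, and leave the mallet, the brass gauge and the polishing stone where they lie.

Things in the scene. Friction and masses are not known exactly. Their poses are not given: they have to be found in the camera images.
- tuner: Pitch reference: grey metal case with teak cheeks, 160 (x) by 250 (y) by 70 mm high, fixed on the ledge. Origin: centre of its underside. x points away from the robot, y to the robot's left (yaw up to 20 degrees either way), z up. On its flat top, all at x = 0: thumbwheels at y = +65 (hundreds), +31 (tens), -3 mm (units), load key at y = -85 mm.
- bank_top (a point): Nominal top of the tens wheel's rim: x = 0, y = 31, z = 83 mm of the tuner. Each wheel sits in its own black snap-in frame (62 by 33 mm, 3 mm above the case, white index marks either side of the wheel at x = 0). Pushed in by hand, each frame with its wheel stands up to 2 mm higher or lower than nominal: feel for the true height of each.
- hundreds (a joint): Hundreds wheel, rad. Ivory disc 50 mm across, 16 wide, axle along the tuner's y, 13 mm of it above the case. 0.628 (36 degrees) per digit: digit 0 on top at 0, digit 1 at 0.628, 9 at 5.655. Grows as the top of the rim moves away from the robot. Endless: whole turns more or less show the same digit. A wheel may start caught between two digits. All are alike.
- tens (a joint): Tens wheel, rad, as the hundreds. Fine knurled rim, no teeth to hook: a fingertip pressed on its top and moved along the tuner's x rolls it, 15.7 mm per digit. A sprung pawl holds each digit: about 2.5 N along the rim to leave it; let go, the wheel drops into the nearest digit. Pressed with under about 4 N the fingertip may slip.
- units (a joint): Units wheel, rad, as the hundreds. Ten fields lie round the rim, parted by thin grey bars; the number of black dots (3 mm across, three by three at most) in the field on top, between the index marks, is the digit set; blank is 0. Its axle lies in a springy cradle: pressed from above, the wheel gives about 0.1 mm per newton.
- load_key_top (a point): Centre of the top of the load key: a round grey push key, 24 mm across, in a black collar 40 mm across, at x = 0, y = -85 mm on the tuner. Its top is 26 mm above the case's top when up.
- load_key (a joint): Travel of the load key in m: 0 up, 0.010 at the stop. A spring brings it back: it starts to move at about 2.4 N, is 5 mm down at about 5 N and reaches the stop at 8 N. It counts as pressed from 5 mm on.
- mallet: Bystander: carved wooden mallet lying on the ledge, 225 mm long, head 44 mm thick. Origin under its middle, on the ledge; x runs towards the head.
- rod_gauge: Bystander: brass rod gauge lying on the ledge, 170 mm long with a sliding block, 26 mm high at most. Origin under its middle, x along the rod.
- stone: Bystander: jade-green polishing stone, 85 by 45 by 26 mm, lying on the ledge. Origin at the centre of its underside.

How it is judged:
By the outcome, as a careful person would: the job done as asked, in the order asked, and still so for the second after the job is handed in, with the robot touching nothing.
It also fails if it takes over 64 s, if anything falls off the work surface, if the arm or the gripper's body presses on something with over 40 N, if the wrist force passes 120 N, or if a joint passes its speed limit or range.

## Working session

There is one attempt and no reset: what is moved stays moved. The work goes in short steps, Python scripts to look and compute and a tool call to move; the robot and the scene stay as the last step left them, time stands still between calls to the robot, and variables do not carry over. Pictures are saved under pics/ and viewed, about 8 in all and at most 12, crops included, and the job is handed in when it is done.

Besides the shell and the picture viewer there is one more tool, called after ">>>" by a JSON object that holds its "op" and its "data", one argument or row to a line. drive_tool: Moves the arm, as the interface text tells. Its arguments: {"type":"object","properties":{"rows":{"type":"array","items":{"type":"object","properties":{"offset":{"type":"array","items":{"type":"number"}},"spin":{"type":"number"},"jaw":{"type":"number"}}}},"force":{"type":"number"}},"required":["rows"]}

```bash
ls; mkdir -p pics
cat > h.py <<'E'
import numpy as np, cv2
from cell import manip, eyes, finder
def cam(n):
    c=eyes.camera(n); H=c["color"].shape[0]; f=H/2/np.tan(np.radians(c["vfov"])/2)
    c["K"]=np.array([[f,0,c["cx"]],[0,f,c["cy"]],[0,0,1.]]); c["R"]=cv2.Rodrigues(np.array(c["rvec"],float))[0]; c["t"]=np.array(c["tvec"],float).ravel(); c["D"]=np.array(c["D"],float); return c
def proj(c,P): return cv2.projectPoints(np.array(P,float).reshape(-1,3),np.array(c["rvec"],float),c["t"],c["K"],c["D"])[0].reshape(-1,2)
def ray(c,uv):
    n=cv2.undistortPoints(np.array(uv,float).reshape(-1,1,2),c["K"],c["D"]).reshape(-1,2)
    return np.c_[n,np.ones(len(n))]
def onplane(c,uv,z):
    d=ray(c,uv)@c["R"]; o=-c["R"].T@c["t"]; return o+d*((z-o[2])/d[:,2])[:,None]
def cloud(c):
    v,u=np.nonzero(c["depth"]>0); d=ray(c,np.c_[u,v]); P=(d*c["depth"][v,u][:,None]-c["t"])@c["R"]; return P,u,v
E
python3 - <<'E'
from h import *
print(manip.read_state())
for n in ("scene","side","wrist"):
    c=cam(n); cv2.imwrite(f"pics/{n}0.png",c["color"]); print(n,-c["R"].T@c["t"],c["K"][0,0])
    for t in ("tuner","bank_top","hundreds","tens","units","load_key_top","load_key"):
        for r in finder.find_in(n,t)[:2]:
            uv=r["uv"]; i,j=int(uv[1]),int(uv[0]); d=c["depth"][i,j]
            print(t,np.round(uv),round(r["p"],2),np.round((ray(c,uv)*d-c["t"])@c["R"]))
a=np.hstack([cv2.imread(f"pics/{n}0.png") for n in("scene","side")]); cv2.imwrite("pics/a.png",cv2.resize(a,(800,300)))
E
```

```text
pics
{'clock': 0.0, 'joints': array([ 1.25940904e+00,  3.00474963e-01,  1.52159375e+00,  4.33679288e-06,
        1.32069785e+00, -6.65871141e-02]), 'qd': array([ 0.0001518 ,  0.00079154, -0.00030125, -0.00093318,  0.00070455,
       -0.0001119 ]), 'effort': array([ 3.82828721e-04, -5.31811309e+01, -3.52726436e+01,  7.08091585e-02,
        2.45242351e-02, -7.36947868e-05]), 'eef_pos': array([133.2473014 , 533.45636204, 302.0787881 ]), 'eef_rot': array([-3.14042163e+00, -8.23003876e-05,  2.89679136e+00]), 'wrist_force': array([ 0.11776435,  0.25228376, -0.81829767]), 'moment': array([ 0.00037398,  0.03064563, -0.00219998]), 'finger_gap': 93.98033103040866}
scene [1322.47200192  291.55123132  797.06319945] 447.85287173070213
tuner [273. 232.] 0.97 [[585.  -9.  66.]]
bank_top [272. 232.] 0.96 [[589. -10.  68.]]
bank_top [148. 197.] 0.18 [[ 516. -426.   -2.]]
hundreds [300. 221.] 0.64 [[539.  44.  80.]]
tens [288. 222.] 0.39 [[556.  19.  83.]]
units [273. 221.] 0.38 [[561. -19.  78.]]
load_key_top [239. 214.] 0.46 [[584. -99.  92.]]
load_key [237. 214.] 0.5 [[ 585. -104.   93.]]
side [ 126.5065652  -902.80742884 1011.0950606 ] 529.5491288013569
tuner [292. 222.] 0.9 [[538. -59.  69.]]
tuner [275. 198.] 0.31 [[532.  30.  79.]]
bank_top [291. 221.] 0.71 [[536. -56.  70.]]
hundreds [273. 200.] 0.5 [[525.  28.  79.]]
tens [283. 202.] 0.51 [[544.   6.  81.]]
units [313. 224.] 0.51 [[ 568. -110.   93.]]
units [293. 212.] 0.41 [[550. -39.  82.]]
load_key_top [314. 225.] 0.61 [[ 570. -114.   92.]]
load_key [313. 222.] 0.47 [[ 574. -104.   90.]]
wrist [ 68.64302549 548.92779378 383.64037111] 302.48842205651374
```

Run:
```python
from h import *
Q=[]
for n in("scene","side"):
    c=cam(n);P,u,v=cloud(c)
    m=(abs(P[:,2]-70)<9)&(abs(P[:,0]-560)<180)&(abs(P[:,1]+20)<220)
    mask=np.zeros(c["depth"].shape,np.uint8);mask[v[m],u[m]]=255
    mask=cv2.morphologyEx(mask,cv2.MORPH_OPEN,np.ones((5,5),np.uint8))
    _,l,s,_=cv2.connectedComponentsWithStats(mask);k=1+s[1:,4].argmax()
    q=P[(l[v,u]==k)];Q.append(q)
    r=cv2.minAreaRect(q[:,:2].astype(np.float32));print(n,r,np.median(q[:,2]))
```

```text
scene ((555.7892456054688, -20.232467651367188), (168.47360229492188, 250.34425354003906), 14.130949974060059) 69.62447070228319
side ((549.5386352539062, -25.76080322265625), (168.5030517578125, 253.57801818847656), 14.567351341247559) 68.68553074715908
```

View pics/a.png

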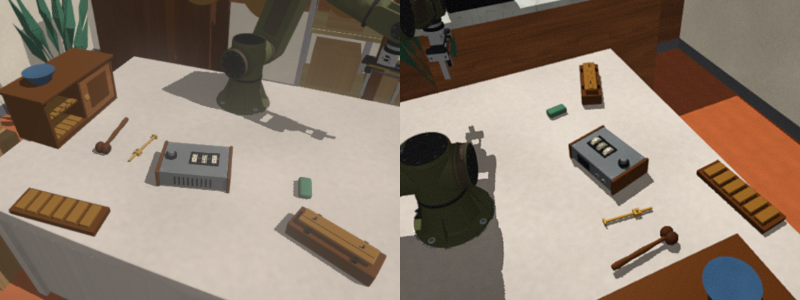

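>>> {"op": "drive_tool", "data": {
  "rows": [
    {"offset": [-37.1,-31.3,0],"spin": 0,"jaw": 0},
    {"offset": [-37.1,-31.3,0],"spin": 0,"jaw": 0},
    {"offset": [-37.1,-31.3,0],"spin": 0,"jaw": 0},
    {"offset": [-37.1,-31.3,0],"spin": 0,"jaw": 0},
    {"offset": [-37.1,-31.3,0],"spin": 0,"jaw": 0},
    {"offset": [-37.1,-31.3,0],"spin": 0,"jaw": 0},
    {"offset": [-37.1,-31.3,0],"spin": 0,"jaw": 0},
    {"offset": [-37.1,-31.3,0],"spin": 0,"jaw": 0},
    {"offset": [-37.1,-31.3,0],"spin": 0,"jaw": 0},
    {"offset": [-37.1,-31.3,0],"spin": 0,"jaw": 0},
    {"offset": [-37.1,-31.3,0],"spin": 0,"jaw": 0},
    {"offset": [-37.1,-31.3,0],"spin": 0,"jaw": 0},
    {"offset": [-37.1,-31.3,0],"spin": 0,"jaw": 0},
    {"offset": [-37.1,-31.3,0],"spin": 0,"jaw": 0},
    {"offset": [-37.1,-31.3,0],"spin": 0,"jaw": 0}
  ]
}}

```text
clock: 2.8
eef_pos: [560.3, -58.7, 302.7]
eef_rot: [3.142, 0.0, 2.897]
wrist_force: [0.6, 0.4, 0.5]
finger_gap: 0.6
```

>>> {"op": "drive_tool", "data": {
  "rows": [
    {"offset": [0,0,9],"spin": 7.7,"jaw": 0},
    {"offset": [0,0,9],"spin": 7.7,"jaw": 0},
    {"offset": [0,0,9],"spin": 7.7,"jaw": 0},
    {"offset": [0,0,9],"spin": 7.7,"jaw": 0},
    {"offset": [0,0,9],"spin": 7.7,"jaw": 0},
    {"offset": [0,0,9],"spin": 7.7,"jaw": 0},
    {"offset": [0,0,9],"spin": 7.7,"jaw": 0},
    {"offset": [0,0,9],"spin": 7.7,"jaw": 0},
    {"offset": [0,0,0],"spin": 0,"jaw": 0},
    {"offset": [0,0,0],"spin": 0,"jaw": 0}
  ]
}}

```text
clock: 3.8
eef_pos: [559.5, -56.8, 230.9]
eef_rot: [3.142, 0.0, 1.826]
wrist_force: [-0.4, 0.1, -0.1]
finger_gap: 0.5
```

Run:
```python
from h import *
s=manip.read_state();print(s["clock"],s["eef_pos"],s["eef_rot"],s["wrist_force"],s["finger_gap"],s["joints"])
c=cam("wrist");cv2.imwrite("pics/w1.png",cv2.resize(c["color"],(800,600),interpolation=cv2.INTER_CUBIC));np.savez("w1.npz",**c)
for t in ("tuner","hundreds","tens","units","load_key_top"):
    for r in finder.find_in("wrist",t)[:2]: print(t,np.round(r["uv"]),round(r["p"],2),onplane(c,r["uv"],96 if t[0]=="l" else 83))
```

```text
3.8 [559.4866748  -56.79244019 230.91074717] [3.14157912e+00 2.38784780e-06 1.82570419e+00] [-0.44863879  0.05391564 -0.13874497] 0.5278953057920118 [-1.66291351e-01  3.94595843e-01  1.56743659e+00  3.62924928e-06
  1.17954689e+00 -4.21200595e-01]
tuner [282. 125.] 0.8 [[542.86435707  14.65151208  83.        ]]
hundreds [282.  88.] 0.67 [[536.55317327  39.48833346  83.        ]]
hundreds [285. 124.] 0.41 [[544.59186818  16.12954874  83.        ]]
tens [283. 135.] 0.82 [[545.30425707   7.98275227  83.        ]]
tens [284. 124.] 0.55 [[544.18750297  15.65754725  83.        ]]
units [284. 180.] 0.87 [[554.615467   -24.02828646  83.        ]]
```

View pics/w1.png

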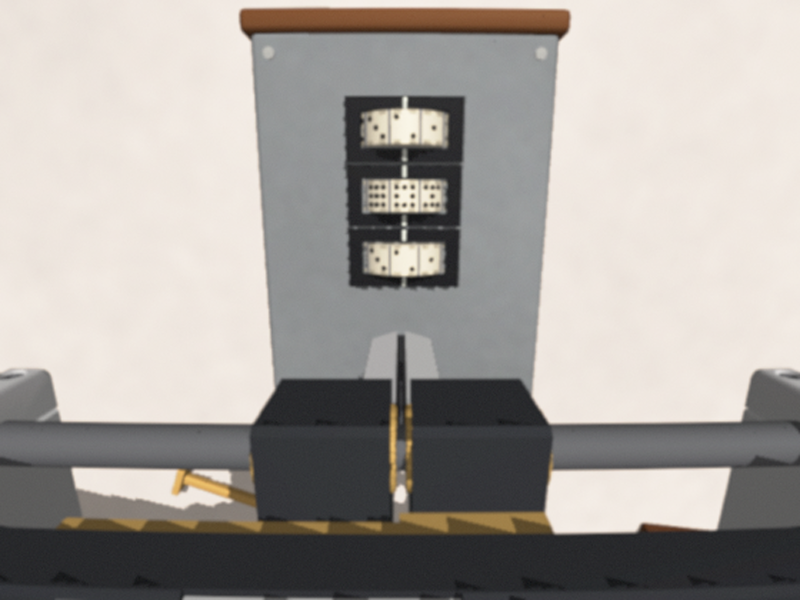

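Run:
```python
from h import *
c=dict(np.load("w1.npz"));g=cv2.cvtColor(c["color"],cv2.COLOR_BGR2GRAY)
m=(g<65).astype(np.uint8);m[210:]=0
m=cv2.morphologyEx(m,cv2.MORPH_CLOSE,np.ones((25,25),np.uint8))
k=max(cv2.findContours(m,0,2)[0],key=cv2.contourArea).reshape(-1,2)
W=onplane(c,k,73)[:,:2].astype(np.float32);r=cv2.minAreaRect(W);print(r, cv2.boundingRect(k))
P=cloud(c)[0];q=P[(P[:,2]>50)&(P[:,2]<110)]
a=np.radians(14.5);X=np.array([np.cos(a),np.sin(a)]);Y=np.array([-X[1],X[0]])
d=q[:,:2]-np.array(r[0]);x=d@X;y=d@Y
for n,yy in(("h",34),("t",0),("u",-34)): 
    s=(abs(y-yy)<6)&(abs(x)<4);print(n,s.sum(),np.median(q[s,2]))
s=(abs(y)<60)&(abs(x)>45)&(abs(x)<65);print("case",np.median(q[s,2]))
# cheek/case sides edges
crop=c["color"][60:210,225:340];cv2.imwrite("pics/w1c.png",cv2.resize(crop,None,fx=4,fy=4,interpolation=cv2.INTER_CUBIC))
```

```text
((545.326416015625, 6.627357482910156), (60.927154541015625, 99.30182647705078), 14.670104026794434) (242, 68, 82, 133)
h 192 83.60448516105299
t 168 81.39877383451265
u 154 81.45846055744622
case 68.9418553905829
```

View pics/w1c.png

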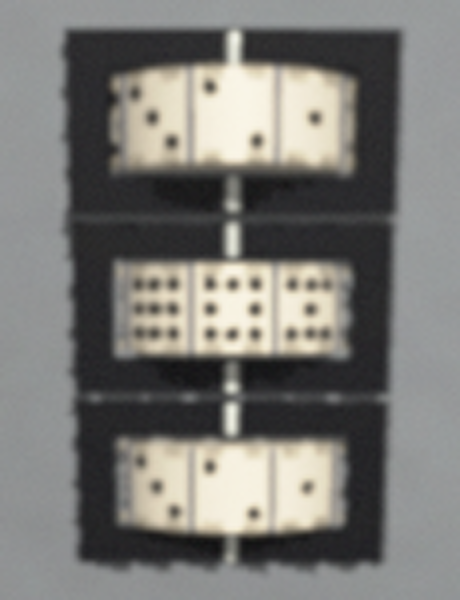

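>>> {"op": "drive_tool", "data": {
  "rows": [
    {"offset": [33,-1.5,10],"spin": 0,"jaw": 0},
    {"offset": [33,-1.4,10],"spin": 0,"jaw": 0},
    {"offset": [33,-1.4,10],"spin": 0,"jaw": 0},
    {"offset": [0,0,10],"spin": 0,"jaw": 0},
    {"offset": [0,0,4],"spin": 0,"jaw": 0},
    {"offset": [0,0,0],"spin": 0,"jaw": 0},
    {"offset": [0,0,0],"spin": 0,"jaw": 0}
  ]
}}

```text
clock: 4.8
eef_pos: [531.1, 37.2, 187.0]
eef_rot: [3.141, 0.0, 1.821]
wrist_force: [0.2, -0.1, 0.7]
finger_gap: 0.3
```

>>> {"op": "drive_tool", "data": {
  "rows": [
    {"offset": [0,0,1],"spin": 0,"jaw": 0},
    {"offset": [0,0,0.5],"spin": 0,"jaw": 0},
    {"offset": [0,0,0],"spin": 0,"jaw": 0}
  ]
}}

```text
clock: 5.1
eef_pos: [530.7, 37.8, 185.2]
eef_rot: [3.141, 0.0, 1.821]
wrist_force: [0.0, -0.4, -0.8]
finger_gap: 0.7
```

>>> {"op": "drive_tool", "data": {
  "rows": [
    {"offset": [0,0,0.5],"spin": 0,"jaw": 0},
    {"offset": [0,0,0.5],"spin": 0,"jaw": 0},
    {"offset": [0,0,0],"spin": 0,"jaw": 0}
  ]
}}

```text
clock: 5.4
eef_pos: [530.7, 38.1, 184.1]
eef_rot: [-3.142, 0.0, 1.822]
wrist_force: [0.4, -0.3, 0.8]
finger_gap: 0.4
```

>>> {"op": "drive_tool", "data": {
  "rows": [
    {"offset": [0,0,0.5],"spin": 0,"jaw": 0},
    {"offset": [0,0,0.5],"spin": 0,"jaw": 0},
    {"offset": [0,0,0],"spin": 0,"jaw": 0}
  ]
}}

```text
clock: 5.7
eef_pos: [530.7, 38.1, 183.1]
eef_rot: [-3.142, -0.0, 1.822]
wrist_force: [0.2, -0.7, -0.1]
finger_gap: 0.4
```

>>> {"op": "drive_tool", "data": {
  "rows": [
    {"offset": [0,0,0.5],"spin": 0,"jaw": 0},
    {"offset": [0,0,0],"spin": 0,"jaw": 0}
  ]
}}

```text
clock: 5.9
eef_pos: [530.7, 38.0, 182.6]
eef_rot: [-3.142, 0.0, 1.822]
wrist_force: [0.7, -0.1, 0.2]
finger_gap: 0.4
```

>>> {"op": "drive_tool", "data": {
  "rows": [
    {"offset": [0,0,0.5],"spin": 0,"jaw": 0},
    {"offset": [0,0,0],"spin": 0,"jaw": 0}
  ]
}}

```text
clock: 6.1
eef_pos: [530.7, 38.0, 182.1]
eef_rot: [3.142, 0.0, 1.822]
wrist_force: [0.1, 1.0, 0.1]
finger_gap: 0.1
```

>>> {"op": "drive_tool", "data": {
  "rows": [
    {"offset": [0,0,0.5],"spin": 0,"jaw": 0},
    {"offset": [0,0,0],"spin": 0,"jaw": 0}
  ]
}}

```text
clock: 6.3
eef_pos: [530.7, 38.0, 181.8]
eef_rot: [3.141, 0.0, 1.822]
wrist_force: [-0.7, -0.2, 3.4]
finger_gap: 0.8
```

>>> {"op": "drive_tool", "data": {
  "rows": [
    {"offset": [0,0,0.4],"spin": 0,"jaw": 0},
    {"offset": [0,0,0],"spin": 0,"jaw": 0}
  ]
}}

```text
clock: 6.5
eef_pos: [530.7, 38.0, 181.4]
eef_rot: [3.141, 0.0, 1.822]
wrist_force: [-0.3, 0.3, 4.0]
finger_gap: 0.2
```

>>> {"op": "drive_tool", "data": {
  "rows": [
    {"offset": [0,0,0.3],"spin": 0,"jaw": 0},
    {"offset": [0,0,0],"spin": 0,"jaw": 0}
  ]
}}

```text
clock: 6.7
eef_pos: [530.8, 38.0, 181.2]
eef_rot: [3.141, 0.0, 1.822]
wrist_force: [-1.3, -1.1, 6.2]
finger_gap: 0.9
```

>>> {"op": "drive_tool", "data": {
  "rows": [
    {"offset": [0,0,0.2],"spin": 0,"jaw": 0},
    {"offset": [0,2,0],"spin": 0,"jaw": 0},
    {"offset": [0,2,0],"spin": 0,"jaw": 0}
  ]
}}

```text
clock: 7.0
eef_pos: [534.7, 39.1, 181.3]
eef_rot: [3.141, 0.0, 1.822]
wrist_force: [-1.7, 0.7, 8.8]
finger_gap: 0.9
```

>>> {"op": "drive_tool", "data": {
  "rows": [
    {"offset": [0,2,0],"spin": 0,"jaw": 0},
    {"offset": [0,2,0],"spin": 0,"jaw": 0},
    {"offset": [0,2,0],"spin": 0,"jaw": 0},
    {"offset": [0,2,0],"spin": 0,"jaw": 0},
    {"offset": [0,1.5,0],"spin": 0,"jaw": 0}
  ]
}}

```text
clock: 7.5
eef_pos: [544.2, 41.5, 181.1]
eef_rot: [3.14, 0.0, 1.822]
wrist_force: [2.6, 1.2, 3.7]
finger_gap: 0.3
```

>>> {"op": "drive_tool", "data": {
  "rows": [
    {"offset": [0,0,0],"spin": 0,"jaw": 0}
  ]
}}

```text
clock: 7.6
eef_pos: [544.2, 41.5, 181.0]
eef_rot: [3.14, 0.0, 1.822]
wrist_force: [3.5, 0.9, 4.2]
finger_gap: 0.6
```

>>> {"op": "drive_tool", "data": {
  "rows": [
    {"offset": [0,0,-6],"spin": 0,"jaw": 0},
    {"offset": [0,-7,0],"spin": 0,"jaw": 0},
    {"offset": [0,-6.5,0],"spin": 0,"jaw": 0},
    {"offset": [0,0,4],"spin": 0,"jaw": 0},
    {"offset": [0,0,1.2],"spin": 0,"jaw": 0},
    {"offset": [0,0,0.4],"spin": 0,"jaw": 0},
    {"offset": [0,0,0.4],"spin": 0,"jaw": 0},
    {"offset": [0,0,0],"spin": 0,"jaw": 0}
  ]
}}

```text
clock: 8.4
eef_pos: [530.7, 38.0, 181.1]
eef_rot: [-3.141, 0.0, 1.822]
wrist_force: [-3.7, -0.2, 7.6]
finger_gap: 0.6
```

>>> {"op": "drive_tool", "data": {
  "rows": [
    {"offset": [0,2,0],"spin": 0,"jaw": 0},
    {"offset": [0,2,0],"spin": 0,"jaw": 0},
    {"offset": [0,2,0],"spin": 0,"jaw": 0}
  ]
}}

```text
clock: 8.7
eef_pos: [537.0, 39.6, 181.4]
eef_rot: [3.14, 0.0, 1.822]
wrist_force: [-0.4, 0.2, 8.3]
finger_gap: 0.2
```

>>> {"op": "drive_tool", "data": {
  "rows": [
    {"offset": [0,2,0.1],"spin": 0,"jaw": 0},
    {"offset": [0,2,0],"spin": 0,"jaw": 0},
    {"offset": [0,2,0],"spin": 0,"jaw": 0},
    {"offset": [0,1.5,0],"spin": 0,"jaw": 0},
    {"offset": [0,0,0],"spin": 0,"jaw": 0}
  ]
}}

```text
clock: 9.2
eef_pos: [544.2, 41.5, 180.9]
eef_rot: [3.14, 0.0, 1.822]
wrist_force: [2.6, 1.0, 5.3]
finger_gap: 0.6
```

>>> {"op": "drive_tool", "data": {
  "rows": [
    {"offset": [0,0,-6],"spin": 0,"jaw": 0},
    {"offset": [-17,-3,-15],"spin": 0,"jaw": 0},
    {"offset": [-33,-3,-25],"spin": 0,"jaw": 0},
    {"offset": [-33,0,0],"spin": 0,"jaw": 0},
    {"offset": [0,0,0],"spin": 0,"jaw": 0}
  ]
}}

```text
clock: 9.7
eef_pos: [558.7, -43.5, 227.1]
eef_rot: [3.142, 0.001, 1.819]
wrist_force: [-0.9, 0.3, -0.5]
finger_gap: 0.2
```

Run:
```python
from h import *
c=cam("wrist");r=proj(c,[[545,7,83]])[0].astype(int);print(r)
crop=c["color"][max(r[1]-75,0):r[1]+75,max(r[0]-75,0):r[0]+75];cv2.imwrite("pics/w2c.png",cv2.resize(crop,None,fx=4,fy=4,interpolation=cv2.INTER_CUBIC))
```

```text
[278 154]
```

View pics/w2c.png

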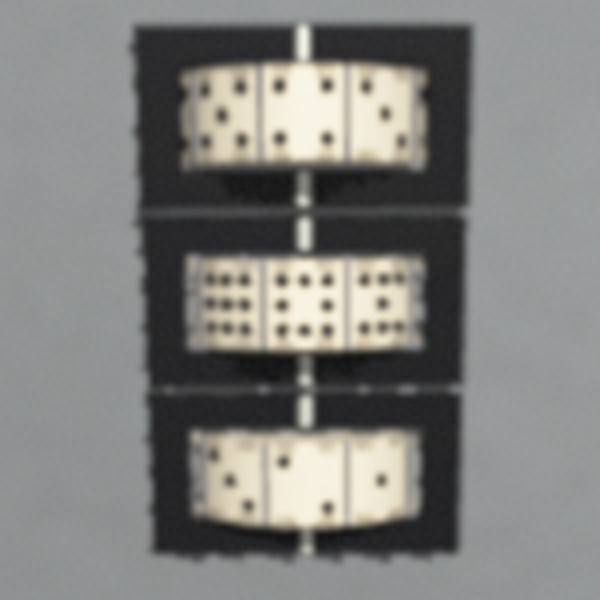

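>>> {"op": "drive_tool", "data": {
  "rows": [
    {"offset": [26,3,10],"spin": 0,"jaw": 0},
    {"offset": [26,3.2,10],"spin": 0,"jaw": 0},
    {"offset": [0,0,15],"spin": 0,"jaw": 0},
    {"offset": [0,0,8],"spin": 0,"jaw": 0},
    {"offset": [0,0,0.6],"spin": 0,"jaw": 0},
    {"offset": [0,0,0.5],"spin": 0,"jaw": 0},
    {"offset": [0,0,0],"spin": 0,"jaw": 0}
  ]
}}

```text
clock: 10.45
eef_pos: [551.8, 11.2, 183.1]
eef_rot: [3.141, 0.0, 1.821]
wrist_force: [-0.4, -0.7, 0.1]
finger_gap: 0.6
```

>>> {"op": "drive_tool", "data": {
  "rows": [
    {"offset": [0,0,0.6],"spin": 0,"jaw": 0},
    {"offset": [0,0,0.6],"spin": 0,"jaw": 0},
    {"offset": [0,0,0],"spin": 0,"jaw": 0}
  ]
}}

```text
clock: 10.75
eef_pos: [551.6, 11.3, 181.4]
eef_rot: [3.141, 0.0, 1.821]
wrist_force: [-0.3, -0.3, -0.3]
finger_gap: 0.8
```

>>> {"op": "drive_tool", "data": {
  "rows": [
    {"offset": [0,0,0.5],"spin": 0,"jaw": 0},
    {"offset": [0,0,0],"spin": 0,"jaw": 0}
  ]
}}

```text
clock: 10.95
eef_pos: [551.6, 11.4, 180.8]
eef_rot: [-3.142, -0.0, 1.822]
wrist_force: [-0.6, -0.8, 0.3]
finger_gap: 0.4
```

>>> {"op": "drive_tool", "data": {
  "rows": [
    {"offset": [0,0,0.4],"spin": 0,"jaw": 0},
    {"offset": [0,0,0],"spin": 0,"jaw": 0}
  ]
}}

```text
clock: 11.15
eef_pos: [551.6, 11.4, 180.4]
eef_rot: [-3.142, -0.0, 1.822]
wrist_force: [0.8, 0.3, -0.4]
finger_gap: 0.7
```

>>> {"op": "drive_tool", "data": {
  "rows": [
    {"offset": [-3,-0.5,0.3],"spin": 0,"jaw": 0},
    {"offset": [0,0,0],"spin": 0,"jaw": 0}
  ]
}}

```text
clock: 11.35
eef_pos: [551.9, 8.1, 180.1]
eef_rot: [-3.142, 0.0, 1.821]
wrist_force: [-1.3, 0.1, 0.5]
finger_gap: 0.5
```

>>> {"op": "drive_tool", "data": {
  "rows": [
    {"offset": [0,0,0.4],"spin": 0,"jaw": 0},
    {"offset": [0,0,0],"spin": 0,"jaw": 0}
  ]
}}

```text
clock: 11.55
eef_pos: [551.9, 8.4, 179.7]
eef_rot: [-3.142, -0.0, 1.822]
wrist_force: [0.3, 0.2, -0.1]
finger_gap: 0.4
```

>>> {"op": "drive_tool", "data": {
  "rows": [
    {"offset": [0,0,0.4],"spin": 0,"jaw": 0},
    {"offset": [0,0,0],"spin": 0,"jaw": 0}
  ]
}}

```text
clock: 11.75
eef_pos: [552.0, 8.4, 179.4]
eef_rot: [3.141, 0.0, 1.822]
wrist_force: [-0.5, -0.4, 1.3]
finger_gap: 0.1
```

>>> {"op": "drive_tool", "data": {
  "rows": [
    {"offset": [0,0,0.4],"spin": 0,"jaw": 0},
    {"offset": [0,0,0],"spin": 0,"jaw": 0}
  ]
}}

```text
clock: 11.95
eef_pos: [552.0, 8.4, 179.2]
eef_rot: [3.141, 0.0, 1.822]
wrist_force: [-1.4, 0.0, 3.6]
finger_gap: 0.6
```

Contact near 179.5; press to ~8 N and stroke towards the robot.

>>> {"op": "drive_tool", "data": {
  "rows": [
    {"offset": [0,0,0.4],"spin": 0,"jaw": 0},
    {"offset": [0,0,0.1],"spin": 0,"jaw": 0},
    {"offset": [0,-2,0],"spin": 0,"jaw": 0},
    {"offset": [0,-2,0],"spin": 0,"jaw": 0}
  ]
}}

```text
clock: 12.35
eef_pos: [548.6, 7.5, 179.1]
eef_rot: [3.139, 0.0, 1.822]
wrist_force: [2.8, 0.8, 7.0]
finger_gap: 0.2
```

>>> {"op": "drive_tool", "data": {
  "rows": [
    {"offset": [0,-2,0],"spin": 0,"jaw": 0},
    {"offset": [0,-2,0.1],"spin": 0,"jaw": 0},
    {"offset": [0,-2,0],"spin": 0,"jaw": 0},
    {"offset": [0,-2,0],"spin": 0,"jaw": 0},
    {"offset": [0,-1.5,0],"spin": 0,"jaw": 0},
    {"offset": [0,0,0],"spin": 0,"jaw": 0}
  ]
}}

```text
clock: 12.95
eef_pos: [538.7, 5.0, 178.7]
eef_rot: [-3.142, 0.0, 1.822]
wrist_force: [-3.1, -1.9, 8.0]
finger_gap: -0.1
```

>>> {"op": "drive_tool", "data": {
  "rows": [
    {"offset": [0,0,-6],"spin": 0,"jaw": 0},
    {"offset": [-16,2,-20],"spin": 0,"jaw": 0},
    {"offset": [-34,4,-20],"spin": 0,"jaw": 0},
    {"offset": [0,0,0],"spin": 0,"jaw": 0},
    {"offset": [0,0,0],"spin": 0,"jaw": 0}
  ]
}}

```text
clock: 13.45
eef_pos: [556.9, -42.1, 224.2]
eef_rot: [3.142, -0.0, 1.821]
wrist_force: [-0.5, -0.3, -0.0]
finger_gap: 0.2
```

Run:
```python
from h import *
c=cam("wrist");r=proj(c,[[545,7,83]])[0].astype(int);print(r)
crop=c["color"][max(r[1]-75,0):r[1]+75,max(r[0]-75,0):r[0]+75];cv2.imwrite("pics/w3c.png",cv2.resize(crop,None,fx=4,fy=4,interpolation=cv2.INTER_CUBIC))
```

```text
[280 157]
```

View pics/w3c.png

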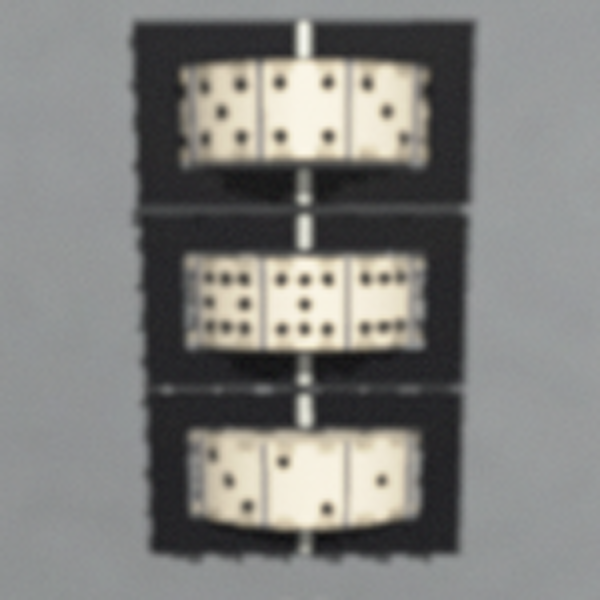

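>>> {"op": "drive_tool", "data": {
  "rows": [
    {"offset": [-33,0.5,0],"spin": 0,"jaw": 0},
    {"offset": [-33,0.6,0],"spin": 0,"jaw": 0},
    {"offset": [0,0,18],"spin": 0,"jaw": 0},
    {"offset": [0,0,9],"spin": 0,"jaw": 0},
    {"offset": [0,0,0],"spin": 0,"jaw": 0},
    {"offset": [0,0,0],"spin": 0,"jaw": 0}
  ]
}}

```text
clock: 14.1
eef_pos: [574.4, -104.7, 197.4]
eef_rot: [-3.141, -0.0, 1.823]
wrist_force: [-0.2, 0.5, 0.5]
finger_gap: 0.4
```

>>> {"op": "drive_tool", "data": {
  "rows": [
    {"offset": [0,0,1],"spin": 0,"jaw": 0},
    {"offset": [0,0,1],"spin": 0,"jaw": 0},
    {"offset": [0,0,1],"spin": 0,"jaw": 0},
    {"offset": [0,0,1],"spin": 0,"jaw": 0},
    {"offset": [0,0,0],"spin": 0,"jaw": 0}
  ]
}}

```text
clock: 14.6
eef_pos: [574.6, -105.5, 193.5]
eef_rot: [3.141, 0.0, 1.822]
wrist_force: [-1.1, 1.3, 3.0]
finger_gap: 0.5
```

>>> {"op": "drive_tool", "data": {
  "rows": [
    {"offset": [0,0,0.7],"spin": 0,"jaw": 0},
    {"offset": [0,0,0],"spin": 0,"jaw": 0}
  ]
}}

```text
clock: 14.8
eef_pos: [574.6, -105.5, 192.8]
eef_rot: [3.141, -0.0, 1.822]
wrist_force: [-0.1, 1.4, 2.8]
finger_gap: 0.4
```

>>> {"op": "drive_tool", "data": {
  "rows": [
    {"offset": [0,0,1],"spin": 0,"jaw": 0},
    {"offset": [0,0,1],"spin": 0,"jaw": 0},
    {"offset": [0,0,1],"spin": 0,"jaw": 0},
    {"offset": [0,0,1],"spin": 0,"jaw": 0},
    {"offset": [0,0,1],"spin": 0,"jaw": 0},
    {"offset": [0,0,0.5],"spin": 0,"jaw": 0},
    {"offset": [0,0,0],"spin": 0,"jaw": 0}
  ]
}}

```text
clock: 15.5
eef_pos: [574.6, -105.5, 187.2]
eef_rot: [3.141, 0.0, 1.822]
wrist_force: [-0.8, 1.9, 5.5]
finger_gap: 0.6
```

>>> {"op": "drive_tool", "data": {
  "rows": [
    {"offset": [0,0,0],"spin": 0,"jaw": 0}
  ]
}}

```text
clock: 15.6
eef_pos: [574.6, -105.5, 187.3]
eef_rot: [3.141, 0.0, 1.822]
wrist_force: [-1.3, 1.7, 6.4]
finger_gap: 0.4
```

>>> {"op": "drive_tool", "data": {
  "rows": [
    {"offset": [0,0,-3],"spin": 0,"jaw": 0},
    {"offset": [0,0,-4],"spin": 0,"jaw": 0},
    {"offset": [0,0,-10],"spin": 0,"jaw": 0},
    {"offset": [0,0,-20],"spin": 0,"jaw": 0},
    {"offset": [25,0,-10],"spin": 0,"jaw": 0},
    {"offset": [25,0,0],"spin": 0,"jaw": 0},
    {"offset": [0,0,0],"spin": 0,"jaw": 0},
    {"offset": [0,0,0],"spin": 0,"jaw": 0}
  ]
}}

```text
clock: 16.4
eef_pos: [562.1, -57.2, 234.5]
eef_rot: [-3.142, 0.0, 1.822]
wrist_force: [0.6, 0.2, 0.2]
finger_gap: 0.4
```

Run:
```python
from h import *
c=cam("wrist");r=proj(c,[[545,7,83]])[0].astype(int)
a=c["color"][max(r[1]-75,0):r[1]+75,r[0]-75:r[0]+75]
s=cam("scene");k=proj(s,[[574.6,-105.7,96]])[0].astype(int)
P,u,v=cloud(s);m=(np.hypot(P[:,0]-575,P[:,1]+106)<9);print("key top z",np.percentile(P[m,2],[50,90]))
b=s["color"][k[1]-60:k[1]+60,k[0]-60:k[0]+60]
f=lambda i:cv2.resize(i,(400,int(400*i.shape[0]/i.shape[1])),interpolation=cv2.INTER_CUBIC)[:390]
A,B=f(a),f(b);h=min(len(A),len(B));cv2.imwrite("pics/e.png",np.hstack([A[:h],B[:h]]))
print(manip.read_state()["wrist_force"])
```

```text
key top z [436.62000703 442.98739963]
[-0.20516106  0.19422193 -0.16137191]
```

View pics/e.png

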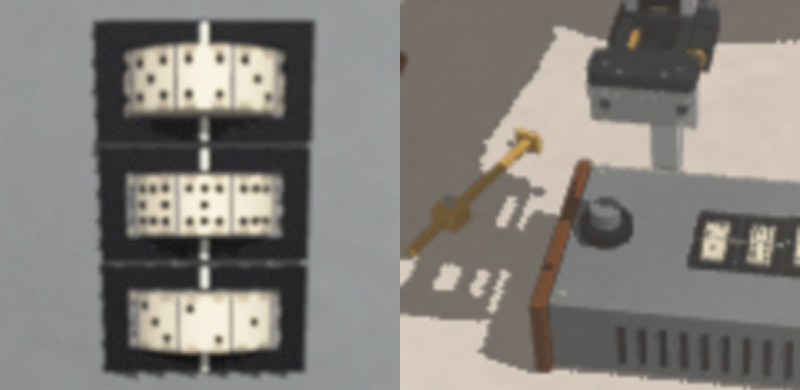

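The wheels show 4, 7 and 2, each centred on its index marks. The key is up and the gripper is clear of the tuner.

```bash
python3 -c "
from cell import manip
print(manip.sign_off())"
```

```text
the job is handed in; nothing more can be done
None
```

The preset reads 472, the load key has been pressed and released, and the job is handed in at about 16.5 s on the clock.

- **Wheels:** I rolled the hundreds wheel from 2 to 4 in two strokes and the tens wheel from 8 to 7 in one. The units wheel already stood on 2, so I left it alone. The last wrist picture shows 4, 7 and 2 dots, each field centred between its index marks.
- **Load key:** I pressed it about 6 mm, judging by the tool height and about 6 N on the wrist, then let go. The last scene picture shows it standing up. My depth check of the key's height failed because it hit the gripper overhead, so "up" rests on the picture alone.
- **Forces:** the highest wrist reading was about 9 N, on the hundreds wheel. Readings come only at the end of each move, so short peaks between them were not seen.
- **Other things:** the arm never went near the mallet, the brass gauge or the stone. I did not re-measure where they lie.

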